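Index the revolving tray and load the square blank

ROBOT

A 7-joint arm with a two-finger parallel gripper is mounted at the origin on the work surface. World frame = base frame: x ahead of the robot, y to its left, z up, the work surface at z = 0. Lengths are in m, angles in rad, forces in N, time in s.
With the tool pointing down it reaches from about 0.425 to 0.95 m from the base axis. Payload 4.7 kg.
Tool frame: the origin (TCP) lies at the very end of the fingers, on their centre line; the grasp point (between the pads) lies 19 mm behind it (r.grip_point_offset is the distance from the TCP to the grasp point, in m); z points along the fingers, y is the direction in which the jaws open and shut (so a half turn about z gives the same grasp; the last joint's range is limited). The gripper opens to 85 mm and grips with 20 to 120 N. Pads are 22 mm wide; open, the fingers measure 114 mm over their backs; the gripper's body (76 mm by 85 mm) begins 54 mm behind the grasp point. The pads swing forward as they close: fully open they stand 13 mm farther back than shut.
Start: joints at [-1.177, 0.469, -0.049, 1.532, 0.024, 1.141, -0.082], TCP at [0.277, 0.616, 0.231] pointing down, gripper open.
Joint ranges: [-2.59, 2.59], [-0.33, 1.99], [-1.39, 1.29], [0.1, 2.45], [-1.04, 4.18], [0.21, 1.99], [-2.66, 2.66]. Speed limits (rad/s): [2.57, 2.57, 3.14, 3.14, 3.14, 3.14, 3.14].

INTERFACE

Orientations are given as a rotation vector (axis times angle).
In Python, from bench import r gives the robot as it stands.
- The arm moves only by the tool play_rows, never from a script. Its argument "targets" is a list of rows, each a list of 3 entries, a list of its own where there are three numbers: the turn, a rotation vector about the tool's x, y, z in degrees, then the shift along the tool's x, y, z in units of 25 mm (1.0 is 25 mm), then the opening in per cent of the stroke, from 0 (shut) to 100 (fully open). In form: [[[rx, ry, rz], [dx, dy, dz], fingers], ...]. A call has 1 to 5 rows; each row is the pose to reach, as a shift and turn from the pose commanded when the call began, along the tool's axes at that moment; what a row does not reach only later rows make up. A row lasts 1/12 s, in which the tool goes at most 41.7 mm and 7.16 degrees, less where a joint would pass 70% of its speed; a pose out of reach is approached as far as the arm can. A call with a gripper value outside its range is refused whole. The fingers move at their own pace and stop on an object; "newtons" is the grip in N (left out, the last holds). Time passes only in rows, so rows that repeat a pose let the fingers close. It gives the time, the measured TCP pose, the force and the opening at its end, in the units of the state.
- r.get_state(): the state, without advancing time (a new reading comes with each control period).
- r.camera(name): name is "side" or "top" or "wrist"; returns a dict with "img" (420x560x3 uint8, red, green, blue), "fovy" (degrees; the focal length in pixels is half the picture's height over the tangent of half this angle, whatever the lens; pixels are square), "cx", "cy" (the principal point, pixels), "R" (3x3) and "t" (3): a world point X has camera coordinates R X + t; the wrist camera has in their place "mount" (4x4, takes a point from camera to tool coordinates, whose origin is the TCP and whose axes are the flange's). Camera axes: x right, y down, z forward; pixel columns grow to the right and rows downward; lengths in m; the calibration is good to about 2 mm. A picture is of the moment at which its call begins: read the wrist's pose just before it. There is no depth.
- r.finish_job(): hands the job in, once; it reports no verdict.
Trained networks look in the newest picture that a camera, given by its name, has taken for a name from the list of things; names that differ only in an ending like _2 or _b are one class to them, and where a whole thing is asked for, a point or a joint stands for the part that bears it (a point fixed in the world has none). Each returns a list of dicts, best first, with "p" (0 to 1); they miss things now and then, are a little off and sometimes report something else, mostly with a low value. They report only what shows in the picture. A call takes as long as a camera call.
- r.spot_in(camera, query): "box" ([centre column, centre row, width, height] in pixels, round what is visible of it).
The state is a dict: "time": time; "qpos": joint angles; "qd": joint speeds; "tau": joint torques, N m; "ee_pos": TCP position; "tcp_rot": TCP orientation; "force": force on the tool from outside, world axes, zero at the start; "wrist_torque": the same for the moment, N m; "gripper_width": finger opening in m.
Only numpy, scipy, OpenCV 4.12 (cv2) and the standard library are available. Lean on these libraries where they do the work, as an engineer would, in place of code of your own. Each camera call takes 0.05 s, during which the arm holds its last target. There are 200 camera calls.

TASK

Turn the revolving tray, which has an upright black knob for this, until its square pocket stands at the fixed brass pointer. Only then stand the plain square wooden block upright in that pocket, fully down on the pocket's floor, and let go, leaving the pocket at the pointer.

Things in the scene. Friction and masses are not known exactly. Their poses are not given: they have to be found in the camera images.
- knob (a point): Upright round black knob on the tray's rim, 20 mm across, 60 mm tall; spins freely on its own pin, so it can be held as it goes round. Point: on its axis, 20 mm below its top, 40 mm above the tray, 100 mm from the tray's axis, exactly opposite the square pocket. The tray turns either way about its upright centre axis, a full turn and more, takes about 2 N at the knob and stays where left.
- pocket (a point): Square pocket on the tray (grey disc, 260 mm across, top face 40 mm above the bench): aluminium frame 66 x 66 mm inside, walls 6 mm thick, 8 mm high. Point: centre of its floor, the tray's top face, 75 mm from the tray's axis; turns with the tray; x, y along the frame's sides, z up. The tray's round (60 mm) and long narrow (80 x 34 mm) pockets do not fit the block and stay empty.
- load_point (a point): Loading point, fixed to the green base under the tray: where the centre of the pocket's floor must come. It lies 75 mm from the tray's axis, in line between that axis and the fixed brass pointer: a slim bar, 10 mm wide, on a post just outside the tray on the side toward the robot; it points at the axis, its tip 124 mm from it and 6 mm in over the rim, its top 50 mm above the bench.
- block_center (a point): Plain undrilled square wooden block standing on the bench, 46 x 46 mm, 60 mm tall, about 0.1 kg. Point: its centre, half-way up, 30 mm above its underside; x, y along its sides, z up. Near it, 100 mm or more centre to centre, are wooden pieces that are not to be loaded: a round billet, an upright flat slat and a square plate with a hole.

How it is judged:
On the way:
1. the square pocket stands at the loading point while the block is still out of it (horizontal distance between pocket and load_point below 0.018 m and distance between block_center and pocket above 0.1 m), for 0.3 s.
At the end, for the whole second after the job is handed in: The square pocket's centre is within 18 mm of the loading point (about 14 degrees of turn), and the block stands upright (within 7 degrees) on the pocket's floor inside the frame (centre within 16 mm of the pocket's, its centre 25 to 34 mm above the floor) (horizontal distance between pocket and load_point below 0.018 m and horizontal distance between block_center and pocket below 0.016 m and z of block_center in the frame of pocket between 0.025 and 0.034 m and angle between block_center's own z axis and vertical below 0.12 rad); the robot touches nothing.
It also fails if it takes over 56 s, if anything falls off the work surface, if the arm or the gripper's body presses on something with over 40 N, if the wrist force passes 120 N, or if a joint passes its speed limit or range.

## Working session

There is one attempt and no reset: what is moved stays moved. The work goes in short steps, Python scripts to look and compute and a tool call to move; the robot and the scene stay as the last step left them, time stands still between calls to the robot, and variables do not carry over. Pictures are saved under pics/ and viewed, about 8 in all and at most 12, crops included, and the job is handed in when it is done.

Besides the shell and the picture viewer there is one more tool, called after "Call:" by a JSON object that holds its "method" and its "body". play_rows: Moves the arm, as the interface text tells. Its arguments: {"type":"object","properties":{"targets":{"type":"array"},"newtons":{"type":"number"}},"required":["targets"]}

```bash
ls; mkdir -p pics
cat > h.py <<'E'
import numpy as np, cv2
from bench import r
from scipy.spatial.transform import Rotation as Ro
def pose():
    s=r.get_state(); return np.array(s["ee_pos"]),Ro.from_rotvec(s["tcp_rot"]).as_matrix()
def cam(n,save=None):
    p,Rw=pose(); c=r.camera(n)
    f=c["img"].shape[0]/2/np.tan(np.radians(c["fovy"])/2)
    if "mount" in c:
        M=np.array(c["mount"]); T=np.eye(4);T[:3,:3]=Rw;T[:3,3]=p
        W=np.linalg.inv(T@M); R,t=W[:3,:3],W[:3,3]
    else: R,t=np.array(c["R"]),np.array(c["t"])
    c.update(f=f,Rw=R,tw=t)
    if save: cv2.imwrite(f"pics/{save}.png",c["img"][:,:,::-1])
    return c
def proj(c,X):
    q=c["Rw"]@np.array(X)+c["tw"]; return c["f"]*q[0]/q[2]+c["cx"],c["f"]*q[1]/q[2]+c["cy"]
def ray(c,u,v):
    d=c["Rw"].T@np.array([(u-c["cx"])/c["f"],(v-c["cy"])/c["f"],1]); return -c["Rw"].T@c["tw"],d/np.linalg.norm(d)
def onz(c,u,v,z):
    o,d=ray(c,u,v); return o+d*(z-o[2])/d[2]
def tri(a,b):
    (o1,d1),(o2,d2)=a,b
    A=np.stack([d1,-d2],1); s=np.linalg.lstsq(A,o2-o1,rcond=None)[0]
    p,q=o1+s[0]*d1,o2+s[1]*d2; return (p+q)/2,np.linalg.norm(p-q)
E
python3 - <<'E'
from h import *
np.set_printoptions(precision=4,suppress=True)
s=r.get_state();print(s)
for n in("top","side","wrist"):
    c=cam(n,n+"0");print(n,c["f"],c["cx"],c["cy"],"pos",-c["Rw"].T@c["tw"],"fwd",c["Rw"][2])
    for q in("knob","pocket","block_center"):
        print(q,[(np.round(d["box"],1),round(d["p"],2)) for d in r.spot_in(n,q)[:4]])
a,b=[cv2.imread(f"pics/{n}0.png") for n in("top","side")]
E
```

```text
pics
{'time': 0.0, 'qpos': array([-1.1769,  0.4695, -0.0486,  1.5337,  0.0241,  1.141 , -0.0823]), 'qd': array([-0.0001,  0.0009, -0.0001, -0.001 , -0.0006,  0.0022,  0.0002]), 'tau': array([ -0.0002, -51.0304,  -0.0468, -23.7716,   0.0107,   0.0072,
        -0.    ]), 'ee_pos': array([0.2767, 0.615 , 0.2302]), 'tcp_rot': array([-0.6591, -3.0713,  0.0031]), 'force': array([ 0.4966, -0.4063, -0.5927]), 'wrist_torque': array([-0.0315,  0.0442, -0.0153]), 'gripper_width': 0.08542685197976142}
top 533.5384613413261 281.22180468091835 209.03685085807294 pos [ 0.4109 -0.0649  1.12  ] fwd [ 0.1256 -0.0123 -0.992 ]
knob [(array([117.2, 219.2,  15.7,  12.7]), 0.75)]
pocket [(array([167.2, 205. , 133.2, 124.4]), 0.68)]
block_center [(array([332.6, 264. ,  29.1,  27.8]), 0.76)]
side 441.55513924920564 281.29051745378536 204.74436052552335 pos [0.3443 0.3887 0.7209] fwd [ 0.2602 -0.5872 -0.7665]
knob [(array([213.3, 392.4,  19.5,  30.1]), 0.91)]
pocket []
block_center [(array([352.1, 208.8,  33.9,  39.3]), 0.77)]
wrist 335.0181219306411 281.7026653742408 208.02604682037452 pos [0.203  0.649  0.3754] fwd [ 0.2897 -0.1303 -0.9482]
knob []
pocket [(array([ 95.9, 414.6,  31.7,  10.9]), 0.66)]
block_center []
```

View pics/top0.png

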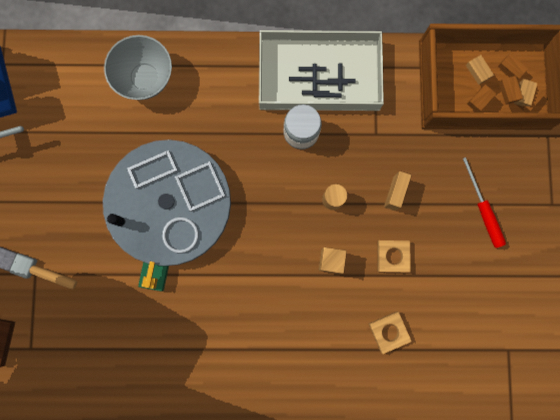

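View pics/side0.png

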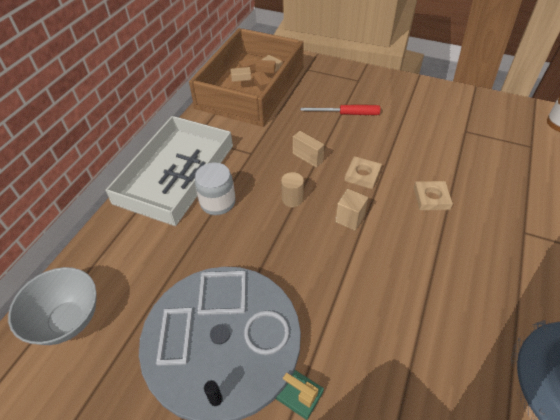

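The top view shows the tray (axis about 167,202), the knob at 116,220, the square pocket at 200,186, the pointer at 150,275 and the block at 334,261. The side view agrees: knob 213,392, block 352,209, pointer 300,388.

Run:
```python
from h import *
np.set_printoptions(precision=4,suppress=True)
t=cam("top");s=cam("side")
def box(n,q): return np.array(r.spot_in(n,q)[0]["box"])
for q in("knob","block_center"):
    a,b=box("top",q),box("side",q); print(q,tri(ray(t,*a[:2]),ray(s,*b[:2])))
print("axis tri",tri(ray(t,167,202),ray(s,221,334)))
print("pocket tri",tri(ray(t,200,186.5),ray(s,222,293)), onz(t,200,186.5,.044))
print("pointer tip/tail", onz(t,152,264,.05),onz(t,148,288,.05))
print("side", onz(s,287,377,.05),onz(s,316,396,.05))
print("tray ellipse")
for im,c in((t["img"],t),(s["img"],s)):
    pass
print("knobtop",tri(ray(t,112,218.5),ray(s,210,384)),"base top",onz(t,122,221.5,.04))
for u,v in((323,248),(347,250),(344,273),(321,270)): print(onz(t,u,v,.06))
# full arc of tray boundary
print([onz(t,u,v,.04)[:2] for u,v in((104,202),(230,202),(167,141),(167,263))])
cv2.imwrite("pics/c.png",np.hstack([cv2.resize(t["img"][240:300,110:170,::-1],(380,380),interpolation=2),cv2.resize(t["img"][235:285,310:360,::-1],(380,380),interpolation=2)]))
```

```text
knob (array([0.5214, 0.2468, 0.0612]), np.float64(0.0063024101155488435))Traceback (most recent call last):
  File "<stdin>", line 6, in <module>
  File "<stdin>", line 4, in box
IndexError: list index out of range
```

Run:
```python
from h import *
np.set_printoptions(precision=4,suppress=True)
t=cam("top");s=cam("side")
print("block tri",tri(ray(t,332.6,264),ray(s,352.1,208.8)))
print("axis tri",tri(ray(t,167,202),ray(s,221,334)))
print("pocket tri",tri(ray(t,200,186.5),ray(s,222,293)), onz(t,200,186.5,.044))
print("pointer tip/tail", onz(t,152,264,.05),onz(t,148,288,.05))
print("side", onz(s,287,377,.05),onz(s,316,396,.05))
print("knobtop",tri(ray(t,112,218.5),ray(s,210,384)),"base",onz(t,122,221.5,.04))
for u,v in((323,248),(347,250),(344,273),(321,270)): print(onz(t,u,v,.06))
print([onz(t,u,v,.04)[:2] for u,v in((104,202),(230,202),(167,141),(167,263))])
cv2.imwrite("pics/c.png",np.hstack([cv2.resize(t["img"][240:300,110:170,::-1],(380,380),interpolation=2),cv2.resize(t["img"][235:285,310:360,::-1],(380,380),interpolation=2)]))
```

```text
block tri (array([ 0.4391, -0.1825,  0.0322]), np.float64(0.005354671497793921))
axis tri (array([0.5614, 0.1549, 0.0386]), np.float64(0.00013452128609481168))
pocket tri (array([0.5939, 0.0884, 0.0393]), np.float64(0.0005132708740753617)) [0.5929 0.0876 0.044 ]
pointer tip/tail [0.4352 0.1788 0.05  ] [0.3879 0.1851 0.05  ]
side [0.4348 0.1812 0.05  ] [0.3855 0.1904 0.05  ]
knobtop (array([0.5209, 0.246 , 0.1025]), np.float64(0.0012165588440301409)) base [0.521  0.2445 0.04  ]
[ 0.4674 -0.1611  0.06  ]
[ 0.4636 -0.2088  0.06  ]
[ 0.4182 -0.2023  0.06  ]
[ 0.424  -0.1569  0.06  ]
[array([0.5608, 0.2825]), array([0.5617, 0.0264]), array([0.6886, 0.1583]), array([0.4375, 0.1511])]
```

View pics/c.png

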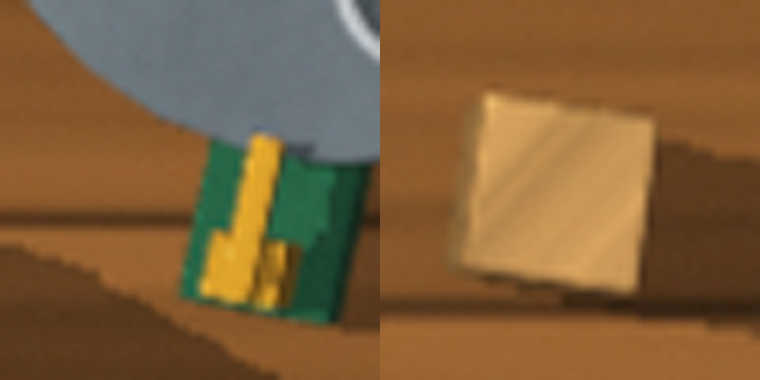

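```bash
cat > go.py <<'E'
# usage: go.py "x,y,z,jawdeg" ... : rows relative to the present pose
import sys
from h import *
p,R=pose()
s=r.get_state(); print("now",s["time"],np.round(p,4),"jaw",round(np.degrees(np.arctan2(R[1,1],R[0,1])),1),"tilt",np.round(R[:,2],3),"F",np.round(s["force"],1),"w",round(s["gripper_width"],4))
for a in sys.argv[1:]:
    x,y,z,j=map(float,a.split(",")); j=np.radians(j); yv=np.array([np.cos(j),np.sin(j),0]);zv=np.array([0,0,-1.])
    T=np.stack([np.cross(yv,zv),yv,zv],1)
    print(np.round(Ro.from_matrix(R.T@T).as_rotvec(degrees=True),1).tolist(),np.round(R.T@(np.array([x,y,z])-p)/.025,2).tolist())
E
python3 go.py 0.521,0.2465,0.17,65 0.521,0.2465,0.061,65
```

```text
now 1.0 [0.2769 0.6156 0.2313] jaw 65.8 tilt [-0.  0. -1.] F [-0.5 -0.   0.4] w 0.0853
[0.0, -0.0, 0.8] [-14.96, -9.46, 2.45]
[0.0, -0.0, 0.8] [-14.96, -9.46, 6.81]
```

Call:
{"method": "play_rows", "body": {"targets": [[[0, 0, 0], [-14.96, -9.46, 2.45], 100], [[0, 0, 0], [-14.96, -9.46, 2.45], 100], [[0, 0, 0], [-14.96, -9.46, 2.45], 100], [[0, 0, 0], [-14.96, -9.46, 2.45], 100], [[0, 0, 0], [-14.96, -9.46, 2.45], 100]], "newtons": 40}}

```text
time: 1.42
ee_pos: [0.3916, 0.4418, 0.2027]
tcp_rot: [0.659, 3.071, 0.001]
force: [0.9, -0.5, -0.6]
gripper_width: 0.0854
```

```bash
python3 go.py 0.521,0.2465,0.15,65.8
```

```text
now 1.4167 [0.3916 0.4418 0.2027] jaw 65.8 tilt [ 0.  0. -1.] F [ 0.9 -0.5 -0.6] w 0.0854
[0.0, 0.0, -0.0] [-7.92, -5.0, 2.11]
```

Call:
{"method": "play_rows", "body": {"targets": [[[0, 0, 0], [-7.92, -5.0, 2.11], 100], [[0, 0, 0], [-7.92, -5.0, 2.11], 100], [[0, 0, 0], [-7.92, -5.0, 2.11], 100], [[0, 0, 0], [-7.92, -5.0, 2.11], 100], [[0, 0, 0], [-7.92, -5.0, 2.11], 100]]}}

```text
time: 1.83
ee_pos: [0.5038, 0.2724, 0.1569]
tcp_rot: [0.659, 3.071, 0.001]
force: [0.4, 0.7, 0.3]
gripper_width: 0.0854
```

Call:
{"method": "play_rows", "body": {"targets": [[[0, 0, 0], [0, 0, 0], 100], [[0, 0, 0], [0, 0, 0], 100]]}}

```text
time: 2.0
ee_pos: [0.5045, 0.2707, 0.1565]
tcp_rot: [0.669, 3.069, -0.002]
force: [0.1, 1.3, -1.0]
gripper_width: 0.0851
```

```bash
python3 - <<'E'
from h import *
w=cam("wrist","w1")
for q in ("knob","pocket"): print(q,[(np.round(d["box"],1),round(d["p"],2)) for d in r.spot_in("wrist",q)[:3]])
print(proj(w,(.521,.2465,.1)),proj(w,(.521,.2465,.04)))
E
python3 go.py 0.521,0.2465,0.061,65.8
```

```text
knob [(array([262.8, 249.7,  29.4,  57.8]), 0.84)]
pocket [(array([192.9, 282.1, 289.1, 240.3]), 0.81)]
(np.float64(258.9116269139889), np.float64(263.19418484326786)) (np.float64(263.60813473874055), np.float64(229.28014134762137))
now 2.15 [0.5023 0.2758 0.1573] jaw 65.9 tilt [ 0.     0.001 -1.   ] F [-0.2  0.3  0.7] w 0.0853
[0.1, -0.0, 0.1] [-1.16, -0.77, 3.85]
```

View pics/w1.png

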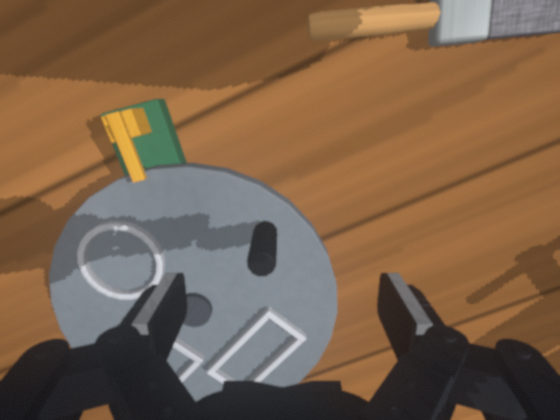

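Wrist view: the knob (262,248) sits where predicted, and the pointer's tip is at 138,180. I'm moving over the knob and down.

Call:
{"method": "play_rows", "body": {"targets": [[[0, 0, 0], [-1.1, -0.7, 0.3], 100], [[0, 0, 0], [-1.1, -0.7, 1.9], 100], [[0, 0, 0], [-1.1, -0.7, 3.3], 100], [[0, 0, 0], [-1.1, -0.7, 3.8], 100], [[0, 0, 0], [-1.1, -0.7, 3.8], 100]]}}

```text
time: 2.57
ee_pos: [0.5178, 0.2475, 0.0591]
tcp_rot: [-0.653, -3.067, 0.006]
force: [0.5, -0.4, 0.1]
gripper_width: 0.085
```

Call:
{"method": "play_rows", "body": {"targets": [[[0, 0, 0], [0, 0, 0], 10], [[0, 0, 0], [0, 0, 0], 10], [[0, 0, 0], [0, 0, 0], 10], [[0, 0, 0], [0, 0, 0], 10], [[0, 0, 0], [0, 0, 0], 10]], "newtons": 40}}

```text
time: 2.98
ee_pos: [0.5215, 0.2472, 0.0633]
tcp_rot: [0.659, 3.07, 0.003]
force: [0.1, -1.0, -0.9]
gripper_width: 0.0253
```

Run:
```python
from h import *
p,R=pose();s=r.get_state();print(p,s["force"],s["gripper_width"],s["time"])
A=np.array([.5614,.155]); n=13
a0=np.radians(114.); a1=np.radians(-11.2)
rad=.1
p0=A+rad*np.array([np.cos(a0),np.sin(a0)])
for k in range(1,n+1):
    a=a0+(a1-a0)*k/n; q=A+rad*np.array([np.cos(a),np.sin(a)])
    d=R.T@np.r_[q-p0,0]/.025; print(k,np.round(d[:2],2), "rel5", end=" ")
    j=(k-1)//5*5; aj=a0+(a1-a0)*j/n; pj=A+rad*np.array([np.cos(aj),np.sin(aj)])
    print(np.round((R.T@np.r_[q-pj,0]/.025)[:2],2))
```

```text
[0.52152153 0.24723077 0.06326738] [ 0.07005394 -0.95294167 -0.8751675 ] 0.02527199742789331 2.9833
1 [-0.49  0.46] rel5 [-0.49  0.46]
2 [-1.05  0.83] rel5 [-1.05  0.83]
3 [-1.66  1.11] rel5 [-1.66  1.11]
4 [-2.31  1.28] rel5 [-2.31  1.28]
5 [-2.98  1.33] rel5 [-2.98  1.33]
6 [-3.65  1.28] rel5 [-0.67 -0.06]
7 [-4.3   1.11] rel5 [-1.32 -0.22]
8 [-4.91  0.84] rel5 [-1.93 -0.5 ]
9 [-5.47  0.47] rel5 [-2.49 -0.87]
10 [-5.96  0.01] rel5 [-2.98 -1.33]
11 [-6.36 -0.53] rel5 [-0.41 -0.54]
12 [-6.67 -1.12] rel5 [-0.71 -1.13]
13 [-6.88 -1.76] rel5 [-0.92 -1.77]
```

Width is 25 mm and still closing; I'll finish the grip first.

Call:
{"method": "play_rows", "body": {"targets": [[[0, 0, 0], [0, 0, 0], 8], [[0, 0, 0], [0, 0, 0], 8], [[0, 0, 0], [0, 0, 0], 8]], "newtons": 40}}

```text
time: 3.23
ee_pos: [0.5215, 0.2475, 0.0632]
tcp_rot: [0.659, 3.07, 0.003]
force: [-0.7, 1.2, 6.2]
gripper_width: 0.0194
```

Call:
{"method": "play_rows", "body": {"targets": [[[0, 0, 0], [-0.49, 0.46, 0], 8], [[0, 0, 0], [-1.05, 0.83, 0], 8], [[0, 0, 0], [-1.66, 1.11, 0], 8], [[0, 0, 0], [-2.31, 1.28, 0], 8], [[0, 0, 0], [-2.98, 1.33, 0], 8]]}}

```text
time: 3.65
ee_pos: [0.6028, 0.2483, 0.0632]
tcp_rot: [-0.657, -3.072, -0.003]
force: [-3.9, 1.0, 8.0]
gripper_width: 0.0188
```

Call:
{"method": "play_rows", "body": {"targets": [[[0, 0, 0], [-0.67, -0.06, 0], 8], [[0, 0, 0], [-1.32, -0.22, 0], 8], [[0, 0, 0], [-1.93, -0.5, 0], 8], [[0, 0, 0], [-2.49, -0.87, 0], 8], [[0, 0, 0], [-2.98, -1.33, 0], 8]]}}

```text
time: 4.07
ee_pos: [0.6582, 0.1874, 0.0633]
tcp_rot: [0.656, 3.07, 0.006]
force: [-1.2, 2.8, 5.5]
gripper_width: 0.0194
```

Call:
{"method": "play_rows", "body": {"targets": [[[0, 0, 0], [-0.41, -0.54, 0], 8], [[0, 0, 0], [-0.71, -1.13, 0], 8], [[0, 0, 0], [-0.92, -1.77, 0], 8], [[0, 0, 0], [-0.92, -1.77, 0], 8], [[0, 0, 0], [-0.92, -1.77, 0], 8]]}}

```text
time: 4.48
ee_pos: [0.6601, 0.1321, 0.0633]
tcp_rot: [0.664, 3.069, -0.003]
force: [-1.4, -1.4, 6.2]
gripper_width: 0.0188
```

```bash
python3 - <<'E'
from h import *
t=cam("top","t2"); c=t["img"][120:320,60:280,::-1]; cv2.imwrite("pics/t2c.png",cv2.resize(c,(660,600),interpolation=2))
E
python3 go.py 0.6595,.1355,.0632,65.8
```

```text
now 4.5333 [0.6603 0.1329 0.0633] jaw 65.6 tilt [ 0.001 -0.002 -1.   ] F [-1.4 -1.4  6.4] w 0.0187
[-0.1, 0.1, -0.2] [0.07, 0.08, 0.0]
```

View pics/t2c.png

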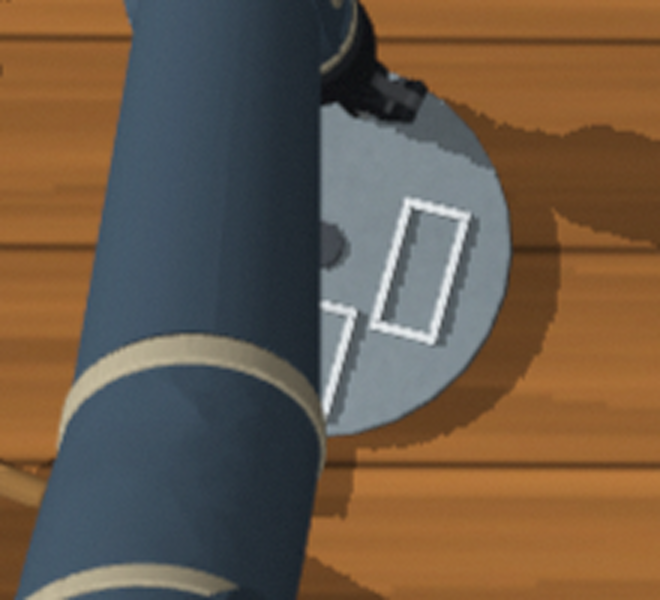

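The tray is turned (square frame now at the pointer side, long pocket at right). Releasing the knob and lifting.

Call:
{"method": "play_rows", "body": {"targets": [[[0, 0, 0], [0, 0, 0], 100], [[0, 0, 0], [0, 0, 0], 100], [[0, 0, 0], [0, 0, 0], 100], [[0, 0, 0], [0, 0, 0], 100], [[0, 0, 0], [0, 0, 0], 100]]}}

```text
time: 4.95
ee_pos: [0.6592, 0.1359, 0.0615]
tcp_rot: [-0.658, -3.071, 0.0]
force: [0.7, 0.4, -0.2]
gripper_width: 0.078
```

Call:
{"method": "play_rows", "body": {"targets": [[[0, 0, 0], [0, 0, -1.5], 100], [[0, 0, 0], [0, 0, -3], 100], [[0, 0, 0], [0, 0, -4.5], 100], [[0, 0, 0], [0, 0, -5], 100]]}}

```text
time: 5.28
ee_pos: [0.6625, 0.1365, 0.1932]
tcp_rot: [0.657, 3.063, 0.007]
force: [1.8, 1.2, 0.3]
gripper_width: 0.0853
```

```bash
python3 go.py .443,-.182,.17,85 .52,-.08,.19,75
```

```text
now 5.2833 [0.6625 0.1365 0.1932] jaw 65.8 tilt [ 0.009  0.002 -1.   ] F [1.8 1.2 0.3] w 0.0853
[0.3, 0.5, -19.2] [2.79, -15.23, 0.82]
[0.3, 0.5, -9.2] [1.64, -10.24, 0.06]
```

Call:
{"method": "play_rows", "body": {"targets": [[[0, 0, -4], [0.5, -3.0, 0], 100], [[0, 0, -8], [1.1, -6.1, 0.2], 100], [[0, 0, -12], [1.7, -9.1, 0.4], 100], [[0, 0, -16], [2.2, -12.2, 0.6], 100], [[0, 0, -19.2], [2.79, -15.23, 0.82], 100]]}}

```text
time: 5.7
ee_pos: [0.5401, -0.0369, 0.1775]
tcp_rot: [-0.132, -3.139, 0.0]
force: [0.2, -1.4, 0.0]
gripper_width: 0.0854
```

```bash
python3 go.py .443,-.182,.17,85
```

```text
now 5.7 [ 0.5401 -0.0369  0.1775] jaw 85.2 tilt [-0. -0. -1.] F [ 0.2 -1.4  0. ] w 0.0854
[-0.0, -0.0, 0.2] [3.39, -6.11, 0.3]
```

Call:
{"method": "play_rows", "body": {"targets": [[[0, 0, 0], [3.39, -6.11, 0.3], 100], [[0, 0, 0], [3.39, -6.11, 0.3], 100], [[0, 0, 0], [3.39, -6.11, 0.3], 100], [[0, 0, 0], [3.39, -6.11, 0.3], 100], [[0, 0, 0], [3.39, -6.11, 0.3], 100]]}}

```text
time: 6.12
ee_pos: [0.4387, -0.1863, 0.1698]
tcp_rot: [-0.153, -3.135, 0.003]
force: [0.1, -0.2, 0.1]
gripper_width: 0.0854
```

Call:
{"method": "play_rows", "body": {"targets": [[[0, 0, 0], [0, 0, 0], 100]]}}

```text
time: 6.2
ee_pos: [0.4415, -0.1833, 0.1701]
tcp_rot: [-0.149, -3.137, 0.001]
force: [0.3, 0.8, 0.3]
gripper_width: 0.0853
```

```bash
python3 - <<'E'
from h import *
w=cam("wrist","w3"); t=cam("top","t3")
im=np.vstack([w["img"][:,:,::-1],np.zeros((0,560,3),np.uint8)])
for s,z in((23,.06),):
    pts=[]
    for a,b in((1,1),(1,-1),(-1,-1),(-1,1)):
        q=Ro.from_euler("z",-5,degrees=True).apply([a*.023,b*.023,0])+[.443,-.182,.06]; pts.append(proj(w,q))
    im=np.ascontiguousarray(im); cv2.polylines(im,[np.int32(pts)],True,(0,255,0),1)
tc=cv2.resize(t["img"][130:300,90:250,::-1],(395,420),interpolation=2)
cv2.imwrite("pics/w3.png",cv2.resize(np.hstack([im,tc]),(800,352)))
print([(np.round(d["box"],1),round(d["p"],2)) for d in r.spot_in("wrist","block_center")[:3]])
E
python3 go.py .443,-.182,.02,85
```

```text
[(array([283.2, 200.6,  55.9,  72.5]), 0.74)]
now 6.35 [ 0.4449 -0.1789  0.1703] jaw 85.1 tilt [ 0.001  0.001 -1.   ] F [ 0.7 -0.1  0.8] w 0.0856
[0.0, 0.0, 0.1] [0.07, -0.14, 6.01]
```

View pics/w3.png

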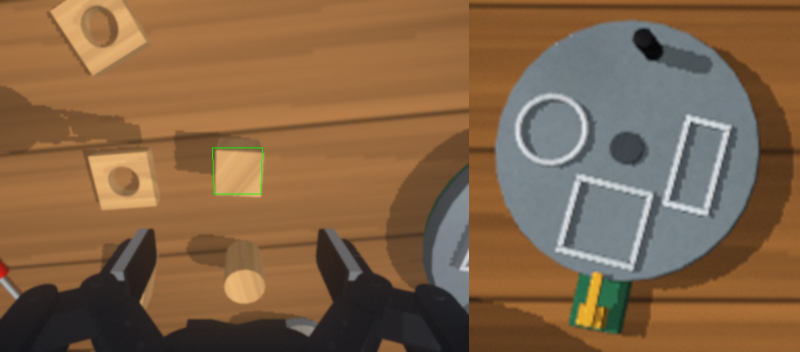

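Wrist view: the drawn outline lies on the block's top face (238,172), with the jaws straddling it and nothing in their way. Top crop: the square frame is at the pointer with the block still on the bench. Descending.

Call:
{"method": "play_rows", "body": {"targets": [[[0, 0, 0], [0, 0, 1.6], 100], [[0, 0, 0], [0, 0, 3.2], 100], [[0, 0, 0], [0, 0, 4.8], 100], [[0, 0, 0], [0, 0, 5.95], 100], [[0, 0, 0], [0, 0, 5.95], 100]]}}

```text
time: 6.77
ee_pos: [0.4411, -0.1768, 0.0165]
tcp_rot: [-0.131, -3.128, -0.006]
force: [-0.5, 0.2, -0.3]
gripper_width: 0.085
```

Call:
{"method": "play_rows", "body": {"targets": [[[0, 0, 0], [0, 0, 0], 40], [[0, 0, 0], [0, 0, 0], 40], [[0, 0, 0], [0, 0, 0], 40], [[0, 0, 0], [0, 0, 0], 40], [[0, 0, 0], [0, 0, 0], 40]], "newtons": 40}}

```text
time: 7.18
ee_pos: [0.446, -0.1806, 0.0237]
tcp_rot: [0.137, 3.133, -0.001]
force: [0.1, 1.5, 7.6]
gripper_width: 0.0462
```

```bash
python3 - <<'E'
from h import *
t=cam("top")
P=onz(t,155.6,237.2,.046)
print("pocket",P)
k=lambda x,y:((x/.838-560)/2.469+90, y/.838/2.47+130)
A=onz(t,*k(628,148),.04); print("axis",A,"pointertip",onz(t,*k(597,273),.05))
for a,b in((579,179),(652,194),(634,267),(560,248)): print(onz(t,*k(a,b),.048))
E
python3 go.py .4885,.17,.16,79
```

```text
pocket [0.48890512 0.17421395 0.046     ]
axis [0.56227117 0.15526009 0.04      ] pointertip [0.4393793  0.17945223 0.05      ]
[0.53049183 0.20034708 0.048     ]
[0.51605905 0.12902704 0.048     ]
[0.44527951 0.14449892 0.048     ]
[0.46338104 0.2163328  0.048     ]
now 7.2333 [ 0.446  -0.1806  0.0237] jaw 85.0 tilt [ 0.005 -0.001 -1.   ] F [0.1 1.  6.7] w 0.0458
[-0.0, 0.3, 6.0] [-0.5, 14.12, -5.46]
```

Gripped at 46 mm. Lifting, then carrying over.

Call:
{"method": "play_rows", "body": {"targets": [[[0, 0, 0], [0, 0, -1], 40], [[0, 0, 0], [0, 0, -2.5], 40], [[0, 0, 0], [0, 0, -4], 40], [[0, 0, 0], [0, 0, -5.4], 40], [[0, 0, 0], [0, 0, -5.4], 40]]}}

```text
time: 7.65
ee_pos: [0.4482, -0.182, 0.164]
tcp_rot: [0.138, 3.124, -0.005]
force: [1.1, -0.4, -0.5]
gripper_width: 0.0457
```

```bash
python3 go.py .489,.172,.16,78
```

```text
now 7.65 [ 0.4482 -0.182   0.164 ] jaw 84.9 tilt [ 0.015 -0.004 -1.   ] F [ 1.1 -0.4 -0.5] w 0.0457
[-0.1, 0.9, 7.0] [-0.38, 14.25, 0.13]
```

Call:
{"method": "play_rows", "body": {"targets": [[[0, 0, 1], [0, 1.4, 0], 40], [[0, 0, 2], [-0.1, 2.8, 0], 40], [[0, 0, 3], [-0.15, 4.2, 0], 40], [[0, 0, 4], [-0.2, 5.6, 0], 40], [[0, 0, 5], [-0.25, 7.0, 0], 40]]}}

```text
time: 8.07
ee_pos: [0.4651, -0.005, 0.1571]
tcp_rot: [0.276, 3.128, 0.001]
force: [0.1, -0.7, -1.0]
gripper_width: 0.046
```

```bash
python3 go.py .489,.172,.16,78
```

```text
now 8.0667 [ 0.4651 -0.005   0.1571] jaw 79.9 tilt [ 0.001  0.    -1.   ] F [ 0.1 -0.7 -1. ] w 0.046
[0.0, 0.1, 1.9] [0.3, 7.14, -0.11]
```

Call:
{"method": "play_rows", "body": {"targets": [[[0, 0, 0.5], [0.06, 1.5, 0], 40], [[0, 0, 1], [0.12, 3.0, 0], 40], [[0, 0, 1.5], [0.18, 4.5, 0], 40], [[0, 0, 2], [0.25, 6.0, 0], 40], [[0, 0, 2], [0.3, 7.14, 0], 40]]}}

```text
time: 8.48
ee_pos: [0.4888, 0.1741, 0.1572]
tcp_rot: [0.325, 3.123, 0.003]
force: [0.6, 0.5, -0.8]
gripper_width: 0.0461
```

Call:
{"method": "play_rows", "body": {"targets": [[[0, 0, 0], [0, 0, 0.5], 40], [[0, 0, 0], [0, 0, 1], 40], [[0, 0, 0], [0, 0, 1.8], 40], [[0, 0, 0], [0, 0, 1.8], 40], [[0, 0, 0], [0, 0, 1.8], 40]]}}

```text
time: 8.9
ee_pos: [0.4883, 0.1701, 0.1112]
tcp_rot: [-0.329, -3.123, 0.001]
force: [0.6, -0.9, -1.0]
gripper_width: 0.0459
```

```bash
python3 - <<'E'
from h import *
s=cam("side","s4");w=cam("wrist","w4")
cs=cv2.resize(s["img"][240:420,120:360,::-1],(480,360),interpolation=2)
cw=cv2.resize(w["img"][60:420,100:450,::-1],(320,330))
cw=np.vstack([cw,np.zeros((30,320,3),np.uint8)])
cv2.imwrite("pics/s4.png",np.hstack([cs,cw]))
p,R=pose()
# block bottom centre estimate
print("block xy",p)
E
python3 go.py .489,.172,.075,78 .489,.172,.0625,78
```

```text
block xy [0.48962155 0.17059631 0.11256539]
now 9.0 [0.4896 0.1706 0.1126] jaw 78.0 tilt [ 0.002  0.001 -1.   ] F [ 0.3  0.  -0.6] w 0.0461
[0.1, 0.1, -0.0] [0.04, 0.05, 1.5]
[0.1, 0.1, -0.0] [0.04, 0.05, 2.0]
```

View pics/s4.png

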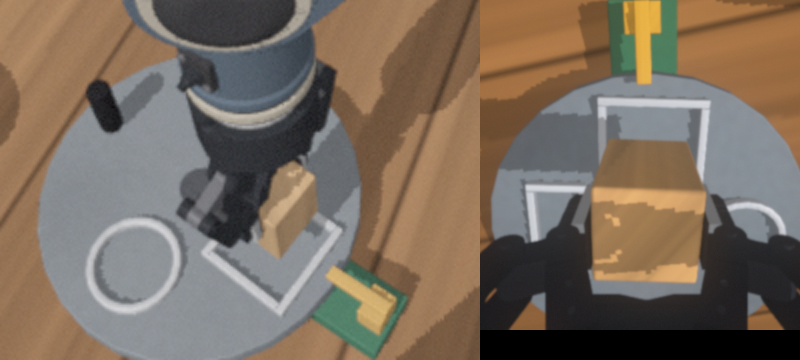

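The block hangs upright over the frame, squarely aligned; I'll check the sideways offset numerically.

Run:
```python
from h import *
w=cam("wrist"); p,R=pose()
f=[onz(w,u,v,.048) for u,v in((231.3,169),(351.6,170))]
print("frame far corners",f)
for z in(.088,.092,.096):
    b=[onz(w,u,v,z) for u,v in((237.8,213.8),(327.6,213.8))]; print(z,b,np.linalg.norm(b[0]-b[1]))
    m=np.mean(f,0);n=np.mean(b,0); d=R.T@(m-n); print("frame far mid minus block far mid, tool xy",d[:2], "want x",.039-.023)
```

```text
frame far corners [array([0.44674521, 0.14727037, 0.048     ]), array([0.46326165, 0.22159485, 0.048     ])]
0.088 [array([0.46397133, 0.15215095, 0.088     ]), array([0.47399421, 0.1990815 , 0.088     ])] 0.047988894508510696
frame far mid minus block far mid, tool xy [0.01558688 0.00565102] want x 0.016
0.092 [array([0.46269378, 0.15298666, 0.092     ]), array([0.47247899, 0.19880437, 0.092     ])] 0.046850963339223624
frame far mid minus block far mid, tool xy [0.0141705  0.00566398] want x 0.016
0.096 [array([0.46141624, 0.15382237, 0.096     ]), array([0.47096378, 0.19852724, 0.096     ])] 0.04571303216993653
frame far mid minus block far mid, tool xy [0.01275411 0.00567694] want x 0.016
```

Call:
{"method": "play_rows", "body": {"targets": [[[0, 0, 0], [0, 0.16, 0], 40], [[0, 0, 0], [0, 0.16, 0.6], 40], [[0, 0, 0], [0, 0.16, 1.2], 40], [[0, 0, 0], [0, 0.16, 1.75], 40], [[0, 0, 0], [0, 0.16, 1.85], 40]]}}

```text
time: 9.47
ee_pos: [0.489, 0.1743, 0.0641]
tcp_rot: [-0.329, -3.122, 0.001]
force: [-0.3, 0.6, -0.4]
gripper_width: 0.0458
```

Call:
{"method": "play_rows", "body": {"targets": [[[0, 0, 0], [0, 0, 0.05], 40], [[0, 0, 0], [0, 0, 0.1], 40], [[0, 0, 0], [0, 0, 0.14], 40], [[0, 0, 0], [0, 0, 0.14], 40]]}}

```text
time: 9.8
ee_pos: [0.4903, 0.1748, 0.0638]
tcp_rot: [0.329, 3.123, 0.001]
force: [-4.1, -1.4, 7.1]
gripper_width: 0.046
```

Contact at 0.0638, exactly 40 mm above the grasp height: on the floor. Releasing and retreating.

Call:
{"method": "play_rows", "body": {"targets": [[[0, 0, 0], [0, 0, 0], 100], [[0, 0, 0], [0, 0, 0], 100], [[0, 0, 0], [0, 0, 0], 100], [[0, 0, 0], [0, 0, 0], 100], [[0, 0, 0], [0, 0, 0], 100]]}}

```text
time: 10.22
ee_pos: [0.49, 0.1745, 0.0619]
tcp_rot: [0.329, 3.124, 0.0]
force: [0.5, 0.3, -0.2]
gripper_width: 0.0851
```

Call:
{"method": "play_rows", "body": {"targets": [[[0, 0, 0], [0, 0, -1], 100], [[0, 0, 0], [0, 0, -2.2], 100], [[0, 0, 0], [0, 0, -3.5], 100], [[0, 0, 0], [0, 0, -5], 100], [[0, 0, 0], [0, 0, -5], 100]]}}

```text
time: 10.63
ee_pos: [0.494, 0.1762, 0.1937]
tcp_rot: [0.328, 3.113, 0.01]
force: [0.4, -0.7, 0.8]
gripper_width: 0.0852
```

Call:
{"method": "play_rows", "body": {"targets": [[[0, 0, 0], [0, -1.5, 0], 100], [[0, 0, 0], [0, -3, 0], 100], [[0, 0, 0], [0, -4.5, 0], 100], [[0, 0, 0], [0, -6, 0], 100], [[0, 0, 0], [0, -7.5, 0], 100]]}}

```text
time: 11.05
ee_pos: [0.4502, -0.0105, 0.1867]
tcp_rot: [0.328, 3.124, 0.0]
force: [1.4, -0.2, -0.1]
gripper_width: 0.0854
```

Run:
```python
from h import *
s=cam("side","s5");t=cam("top","t5")
cs=cv2.resize(s["img"][260:420,130:350,::-1],(440,320),interpolation=2)
ct=cv2.resize(t["img"][130:310,90:270,::-1],(320,320),interpolation=2)
cv2.imwrite("pics/s5.png",np.hstack([cs,ct]))
for n in("top","side"): print(n,[(np.round(d["box"],1),round(d["p"],2)) for d in r.spot_in(n,"block_center")[:2]])
print("expected top",proj(t,(.489,.1725,.07)),"side",proj(s,(.489,.1725,.07)))
st=r.get_state();print(st["time"],st["force"],st["gripper_width"])
```

```text
top [(array([152.1, 238.3,  36.7,  31.7]), 0.88)]
side [(array([255.5, 355. ,  44.7,  54.6]), 0.68), (array([232. , 342.6, 183.4, 154.8]), 0.26)]
expected top (np.float64(153.77799277663638), np.float64(236.26040717859607)) side (np.float64(255.66992335724575), np.float64(353.00201711716295))
11.25 [ 0.0368359   0.08034001 -0.55842824] 0.08519844967657478
```

View pics/s5.png

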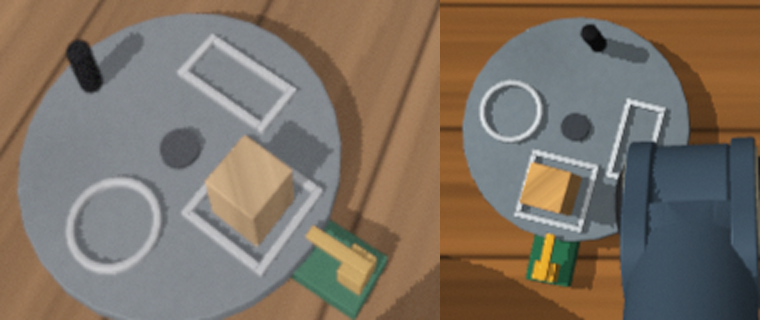

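The block stands upright inside the square frame at the pointer, and the gripper is clear. Both views put its centre within about 4 mm of where it should be.

```bash
python3 -c "
from bench import r
print(r.finish_job())"
```

```text
the job is handed in; nothing more can be done
None
```

The job is handed in, with the block standing in the square pocket and the pocket at the brass pointer. It took about 11.3 s of robot time; the hand-in reported no verdict.

**What I did:** I gripped the knob and turned the tray about 125° until the pocket reached the pointer, with the block still on the bench. Then I gripped the block, lowered it until I felt about 7 N of contact, let go and backed away.

**Last checks:**
- **Pocket:** its centre measured about 3 mm from the loading point after the turn. In the final picture it is still at the pointer.
- **Block height:** contact came 40 mm above the height where I gripped it on the bench, which matches the pocket floor.
- **Block position:** it looks upright inside the frame in both views. The detector boxes are about 2–3 pixels (roughly 4 mm) from where its centre should project, against the 16 mm allowed.
- **Arm:** the gripper is open and clear, with no significant force on the wrist.

No check failed. Before lowering, the wrist view showed the block about 5 mm off sideways, so I shifted it 4 mm. The measured arm position also varied by a few millimetres between readings.

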